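Squeeze the bronze ring in the screw press, back off two turns and hold the wheel

ROBOT

A 7-joint arm with a two-finger parallel gripper is mounted at the origin on the work surface. World frame = base frame: x ahead of the robot, y to its left, z up, the work surface at z = 0. Lengths are in m, angles in rad, forces in N, time in s.
With the tool pointing down it reaches from about 0.4 to 0.875 m from the base axis. Payload 19.3 kg.
Tool frame: the origin (TCP) lies at the very end of the fingers, on their centre line; the grasp point (between the pads) lies 19 mm behind it; z points along the fingers, y is the direction in which the jaws open and shut (so a half turn about z gives the same grasp; the last joint's range is limited). The gripper opens to 85 mm and grips with 20 to 120 N. Pads are 22 mm wide; open, the fingers measure 114 mm over their backs; the gripper's body (76 mm by 85 mm) begins 54 mm behind the grasp point. The pads swing forward as they close: fully open they stand 13 mm farther back than shut.
Start: joints at [1.04, 0.521, -0.036, 1.599, 0.021, 1.021, -0.113], TCP at [0.278, -0.56, 0.231] pointing down, gripper open.
Joint ranges: [-2.91, 2.91], [-0.3, 2.13], [-1.5, 1.42], [0.17, 2.43], [-1.26, 4.41], [0.16, 1.93], [-2.52, 2.52]. Speed limits (rad/s): [1.89, 1.89, 2.39, 2.39, 3.01, 3.01, 3.01].

INTERFACE

Orientations are given as a 3x3 rotation matrix whose columns are the frame's x, y, z axes.
In Python, from rig import monitor, viewer, env gives the robot as it stands. The module is installed in compiled form; this text tells all that it offers.
- The arm moves only by the shell command python3 -m jog 'ROWS' [FORCE]. ROWS is JSON, a list of rows, each a list of 7 numbers: the turn, a rotation vector about the tool's x, y, z in rad, then the shift along the tool's x, y, z in cm, then the opening in per cent of the stroke, from 0 (shut) to 100 (fully open). In form: [[rx, ry, rz, x, y, z, claw], ...]. A call has exactly 8 rows; each row shifts and turns the commanded pose from where the row before left it, along the tool's axes as they then stand; what a row does not reach is not made up. A row lasts 1/12 s, in which the tool goes at most 41.7 mm and 7.16 degrees, less where a joint would pass 70% of its speed; a pose out of reach is approached as far as the arm can. A call with a gripper value outside its range is refused whole. The fingers move at their own pace and stop on an object; FORCE is the grip in N (left out, the last holds). Time passes only in rows, so rows that do not move let the fingers close, or fill a call up. It gives the time, the measured TCP pose, the force and the opening at its end, in the units of the state.
- monitor.state(): the state, without advancing time (a new reading comes with each control period).
- viewer.grab_frame(name): name is "side" or "top" or "wrist"; returns the picture (400x640x3 uint8, blue, green, red); there is no depth.
- viewer.camera_model(name): a dict with "fx", "fy", "cx", "cy" (pixels), "world_from_camera" (4x4, takes a point from camera to world coordinates). Camera axes: x right, y up, looking along -z (the intrinsics and any distortion apply to the point x, -y, -z); pixel columns grow to the right and rows downward; lengths in m; the calibration is good to about 2 mm. A picture is of the moment at which its call begins: read the wrist's pose just before it. camera_model takes no time and is no camera call; for the wrist camera it gives the pose at the moment of the call.
- env.finish_job(): hands the job in, once; it reports no verdict.
The state is a dict: "time": time; "qpos": joint angles; "joint_velocities": joint speeds; "joint_efforts": joint torques, N m; "tcp_pos": TCP position; "tool_rot": TCP orientation; "ft_force": force on the tool from outside, world axes, zero at the start; "ft_torque": the same for the moment, N m; "width": finger opening in m.
Only numpy, scipy, OpenCV 4.12 (cv2) and the standard library are available. Lean on these libraries where they do the work, as an engineer would, in place of code of your own. Each camera call takes 0.05 s, during which the arm holds its last target.

TASK

Give the bronze ring in the bench screw press its last squeeze: take the handle of the press wheel and wind it clockwise (seen from above) until the ram bottoms on the ring and the wheel will turn no further. Then back the wheel off exactly two full turns, and finish still gripping the handle, so that the ram cannot creep down while I draw the ring out. Leave the mug, the hand drill and the parts bin where they are.

Things in the scene. Friction and masses are not known exactly. Their poses are not given: they have to be found in the camera images.
- wheel (a joint): the press handwheel on its upright screw, in rad: 0 = wound right down to the stop (ram squeezing the ring), growing as the wheel is turned anticlockwise seen from above (opening, about 6.28 per turn, limit 18.8). It starts between half a turn and one and a half turns open. Right-hand thread: wheel, screw, handle and ram all rise 12 mm per turn of opening. The wheel stays where it is left; turning it takes about 2 N at the handle
- wheel_hub (a point): centre of the handwheel, on the screw's upright axis, at the level of the top of the hub; 214 mm above the table at the stop, rising 12 mm per turn. The wheel is grey iron, 158 mm over the rim, four spokes; the top of the rim lies 5 mm below this point and a small nut stands 7 mm above it; nothing else stands above the wheel but the handle. The press (bed 200 by 180 mm, two columns, crosshead) is bolted to the table
- handle_mid (a point): the revolving handle of the wheel, at the middle of its length, on its upright axis: a black turned-wood sleeve 24 mm in diameter and 64 mm long (32 mm above and below this point), standing upright on the rim 70 mm out from the wheel's axis. This point lies 34 mm above wheel_hub. The sleeve spins freely on its own spindle, so that a gripper holding it need not turn as the wheel goes round
- press: the bolted-down screw press; origin at the centre of its underside, on the screw's axis, z up, x across the bed, y from column to column. With the wheel at the stop the handle lies on the press's -x side
- mug: bystander: white enamel mug 82 mm across and 84 mm high, loop handle to its own +y reaching 74 mm from its axis; origin at the centre of its underside
- drill: bystander: steel hand drill with gear wheel and crank, lying along its own x, 150 mm behind and 173 mm ahead of its origin, 48 mm to its -y side (gear wheel) and 73 mm to its +y side (crank knob), 82 mm high at the crank knob; origin at table level, about under the gear wheel
- bin_lip (a point): bystander: middle of the top front edge of the zinc parts bin (100 by 155 by 75 mm, three ebony pegs in it), which tilts forward on a pivot pin between two brackets; stands on the far side of the press, its lip 88 to 113 mm above the table, lower the more it is tilted

How it is judged:
On the way, in this order (a step that is already met when the one before it is completed fails the run):
1. the wheel is wound down to its stop by the handle (value of joint wheel below 0.08 rad and contact force between the fingers and handle above 0.5 N), for 0.1 s.
2. the wheel is backed off two turns (value of joint wheel between 12.2664 and 12.8664 rad), for 0.2 s.
At the end, for the whole second after the job is handed in: the wheel stands still two turns open from its stop (12.57 rad, within 0.3 rad or 17 degrees) and the fingers still grip the handle (more than 2 N, handle between the fingers, within 15 mm of the grasp point) (all of step 2 and velocity of joint wheel between -0.1 and 0.1 rad/s and contact force between the fingers and handle above 2 N and horizontal distance between the grasp point and handle_mid below 0.015 m); the arm keeps its last pose, push and grip.
It fails at once if the mug was moved more than 20 mm (distance of mug from where it was at the start of the episode above 0.02 m).
It fails at once if the hand drill was moved more than 20 mm (distance of drill from where it was at the start of the episode above 0.02 m).
It fails at once if the parts bin was tilted (lip moved more than 20 mm) (distance of bin_lip from where it was at the start of the episode above 0.02 m).
It also fails if it takes over 72 s, if anything falls off the work surface, if the arm or the gripper's body presses on something with over 40 N, if the wrist force passes 120 N, or if a joint passes its speed limit or range.

## Working session

There is one attempt and no reset: what is moved stays moved. The work goes in short steps, Python scripts to look and compute and a shell command to move; the robot and the scene stay as the last step left them, time stands still between calls to the robot, and variables do not carry over. Pictures are saved under pics/ and viewed, and the job is handed in when it is done.

```bash
mkdir -p pics; ls; python3 - <<'E'
from rig import monitor, viewer, env
import cv2, numpy as np
np.set_printoptions(precision=4,suppress=True)
s=monitor.state()
for k,v in s.items(): print(k,np.array(v))
for n in ["side","top","wrist"]:
    m=viewer.camera_model(n); print(n,{k:(np.array(v)) for k,v in m.items()})
    cv2.imwrite(f"pics/{n}0.png",viewer.grab_frame(n))
E
```

```text
pics
time 0.0
qpos [ 1.0398  0.522  -0.0363  1.6     0.0212  1.0211 -0.1128]
joint_velocities [-0.0009  0.0008 -0.0006 -0.0009  0.0022 -0.0001 -0.0005]
joint_efforts [  0.     -92.7108   1.9794 -36.9941   0.018    0.008    0.    ]
tcp_pos [ 0.2777 -0.5595  0.2307]
tool_rot [[ 0.8957  0.4446 -0.0006]
 [ 0.4446 -0.8957  0.001 ]
 [-0.0001 -0.0011 -1.    ]]
ft_force [-0.9573  0.6005 -0.3087]
ft_torque [0.0426 0.0349 0.024 ]
width 0.0853646402210655
side {'fx': array(421.2173), 'fy': array(421.2173), 'cx': array(323.5317), 'cy': array(197.9802), 'world_from_camera': array([[-0.9379,  0.2341, -0.2559,  0.3235],
       [-0.3468, -0.639 ,  0.6866,  0.8247],
       [-0.0028,  0.7327,  0.6806,  0.9881],
       [ 0.    ,  0.    ,  0.    ,  1.    ]])}
top {'fx': array(492.6301), 'fy': array(492.6301), 'cx': array(322.1037), 'cy': array(209.1321), 'world_from_camera': array([[ 0.0033,  0.982 , -0.1886,  0.3683],
       [-1.    ,  0.0034,  0.0002,  0.0148],
       [ 0.0009,  0.1886,  0.982 ,  1.6351],
       [ 0.    ,  0.    ,  0.    ,  1.    ]])}
wrist {'fx': array(342.9146), 'fy': array(342.9146), 'cx': array(321.7901), 'cy': array(193.691), 'world_from_camera': array([[ 0.4446,  0.8481,  0.2881,  0.3516],
       [-0.8957,  0.4216,  0.141 , -0.5226],
       [-0.0019, -0.3208,  0.9471,  0.3734],
       [ 0.    ,  0.    ,  0.    ,  1.    ]])}
```

View pics/side0.png

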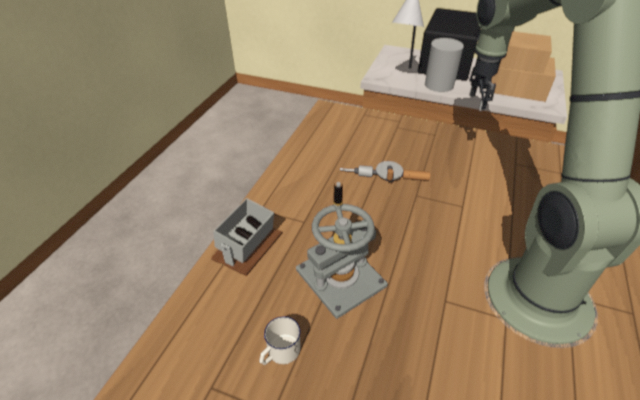

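View pics/top0.png

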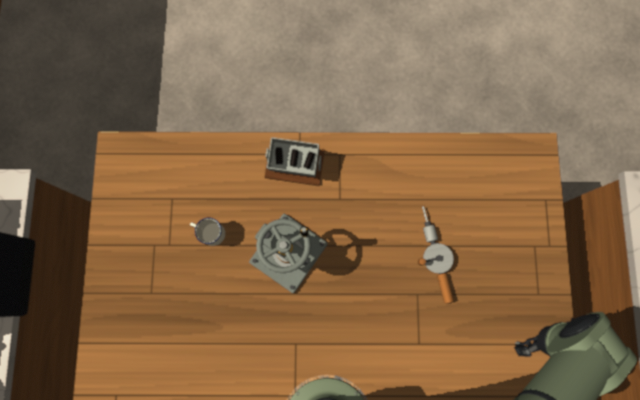

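View pics/wrist0.png

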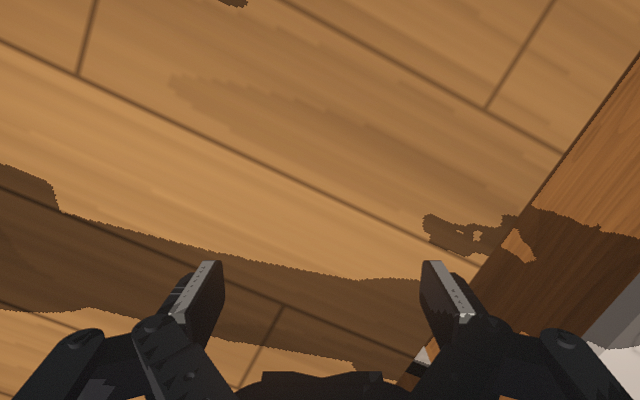

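```bash
python3 - <<'E'
import cv2,numpy as np
a=cv2.imread("pics/side0.png")[160:320,270:400]; b=cv2.imread("pics/top0.png")[200:300,240:340]
cv2.imwrite("pics/crop0.png",np.hstack([cv2.resize(a,None,fx=3,fy=3),cv2.resize(b,(380,480))[:480,:380]][:2]))
E
```

```text
(no output)
```

View pics/crop0.png

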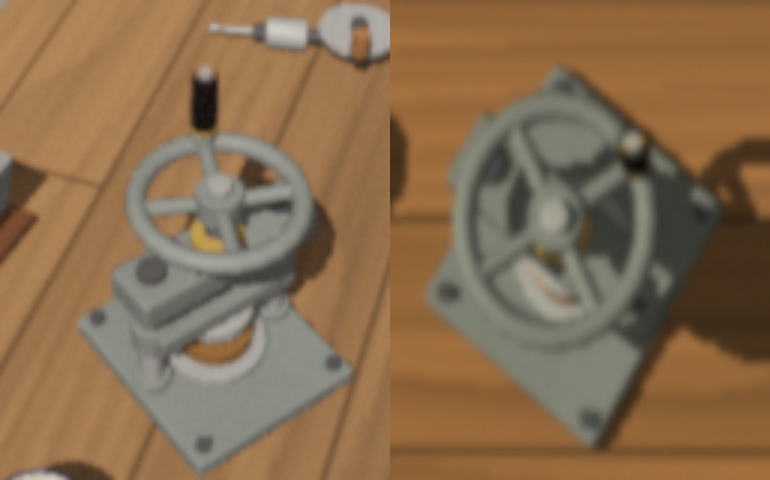

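```bash
cat > h.py <<'E'
import numpy as np, cv2
from rig import monitor, viewer, env
np.set_printoptions(precision=4,suppress=True)
def ray(m,u,v):
    T=np.array(m["world_from_camera"]); d=np.array([(u-m["cx"])/m["fx"],-(v-m["cy"])/m["fy"],-1.]); d=T[:3,:3]@d
    return T[:3,3],d/np.linalg.norm(d)
def onz(m,u,v,z):
    o,d=ray(m,u,v); return o+d*(z-o[2])/d[2]
def tri(rs):
    A=sum(np.eye(3)-np.outer(d,d) for o,d in rs); b=sum((np.eye(3)-np.outer(d,d))@o for o,d in rs)
    p=np.linalg.solve(A,b); return p,[np.linalg.norm(np.cross(p-o,d)) for o,d in rs]
E
python3 - <<'E'
from h import *
S=viewer.camera_model("side");T=viewer.camera_model("top")
def blob(f,x0,y0,x1,y1,th):
    g=cv2.imread(f).max(2); m=(g<th).astype(np.uint8); k=np.zeros_like(m); k[y0:y1,x0:x1]=m[y0:y1,x0:x1]
    n,l,st,c=cv2.connectedComponentsWithStats(k)
    for i in range(1,n):
        if st[i,4]>5: print(f,st[i],c[i])
blob("pics/side0.png",325,170,355,215,50)
blob("pics/top0.png",295,222,315,245,50)
print("nut",tri([ray(S,343.3,221.5),ray(T,283.4,244.5)]))
cs=[(283.8,215.2),(325.5,243.8),(293.4,292),(250.7,261)]
print("bed", [onz(T,*c,.012) for c in cs], np.mean([onz(T,*c,.012) for c in cs],0))
for c in [(270+80/3,160+322/3),(270+205/3,160+470/3),(270+352/3,160+372/3)]: print("side bed",onz(S,*c,.012))
E
```

```text
pics/side0.png [335 187   7  16 102] [337.9216 194.5294]
pics/top0.png [301 231   8   5  23] [304.913  233.5652]
nut (array([0.5334, 0.1248, 0.231 ]), [np.float64(0.0011979347496661919), np.float64(0.0011979347496659642)])
bed [array([0.659 , 0.1426, 0.012 ]), array([0.5633, 0.0028, 0.012 ]), array([0.4055, 0.1068, 0.012 ]), array([0.5056, 0.2487, 0.012 ])] [0.5334 0.1252 0.012 ]
side bed [0.6613 0.1433 0.012 ]
side bed [0.4963 0.254  0.012 ]
side bed [0.4011 0.1095 0.012 ]
```

```bash
python3 - <<'E'
from h import *
S=viewer.camera_model("side");T=viewer.camera_model("top")
p,e=tri([ray(S,337.9,194.5),ray(T,304.9,233.2)]);print(p,e)
for z in (.24,.25,.26,.27): print(z,onz(S,337.9,194.5,z),onz(T,304.7,232.5,z))
d=p[:2]-[.5334,.125]; print(np.hypot(*d),np.degrees(np.arctan2(d[1],d[0])))
# sleeve ends in side view: column through the handle xy
for v in (187,203): 
    o,dd=ray(S,338,v); t=((p[:2]-o[:2])@dd[:2])/(dd[:2]@dd[:2]); print(v,o+t*dd)
s=monitor.state(); print(np.degrees(np.arctan2(s['tool_rot'][1][1],s['tool_rot'][0][1])))
E
```

```text
[0.5657 0.0632 0.2581] [np.float64(0.0021746153085260974), np.float64(0.002174615308526084)]
0.24 [0.574  0.0444 0.24  ] [0.5681 0.064  0.24  ]
0.25 [0.5706 0.0548 0.25  ] [0.5667 0.0637 0.25  ]
0.26 [0.5673 0.0653 0.26  ] [0.5653 0.0633 0.26  ]
0.27 [0.5639 0.0757 0.27  ] [0.5638 0.063  0.27  ]
0.06973517214967491 -62.39488729705339
187 [0.568  0.0639 0.2843]
203 [0.5669 0.0636 0.2286]
-63.59847832914136
```

```bash
python3 -m jog '[[0,0,0,0,0,-3.3,100],[0,0,0,0,0,-3.3,100],[0,0,0,0,0,-3.3,100],[0,0,0,0,0,-3.3,100],[0,0,0,2.67,-2.15,0,100],[0,0,0,2.67,-2.15,0,100],[0,0,0,2.67,-2.15,0,100],[0,0,0,2.67,-2.15,0,100]]' 60
python3 -m jog '[[0,0,0,2.67,-2.15,0,100],[0,0,0,2.67,-2.15,0,100],[0,0,0,2.67,-2.15,0,100],[0,0,0,2.67,-2.15,0,100],[0,0,0,2.67,-2.15,0,100],[0,0,0,2.67,-2.15,0,100],[0,0,0,2.67,-2.15,0,100],[0,0,0,2.67,-2.15,0,100]]'
```

```text
time: 0.82
tcp_pos: [0.3356, -0.4338, 0.3632]
tool_rot: [[0.896, 0.444, -0.0], [0.444, -0.896, 0.0], [-0.0, -0.0, -1.0]]
ft_force: [1.1, -1.0, -0.2]
width: 0.0857
time: 1.48
tcp_pos: [0.4504, -0.1846, 0.3633]
tool_rot: [[0.896, 0.445, -0.0], [0.445, -0.896, -0.0], [-0.0, 0.0, -1.0]]
ft_force: [1.3, -0.8, 1.5]
width: 0.085
```

```bash
python3 -m jog '[[0,0,-0.12,0,0,0,100],[0,0,-0.12,0,0,0,100],[0,0,-0.12,0,0,0,100],[0,0,-0.12,0,0,0,100],[0,0,-0.12,0,0,0,100],[0,0,-0.12,0,0,0,100],[0,0,-0.12,0,0,0,100],[0,0,-0.12,0,0,0,100]]'
python3 - <<'E'
from h import *
cv2.imwrite("pics/w1.png",viewer.grab_frame("wrist"))
s=monitor.state();print(s['tcp_pos'],s['qpos'])
E
```

```text
time: 2.15
tcp_pos: [0.4501, -0.1863, 0.3632]
tool_rot: [[0.144, 0.99, -0.0], [0.99, -0.144, 0.0], [0.0, -0.0, -1.0]]
ft_force: [0.1, -0.4, -0.5]
width: 0.0853
[ 0.45   -0.1862  0.3632] [ 0.5883  0.1903 -0.3744  1.7508  0.0739  1.2146  0.06  ]
```

View pics/w1.png

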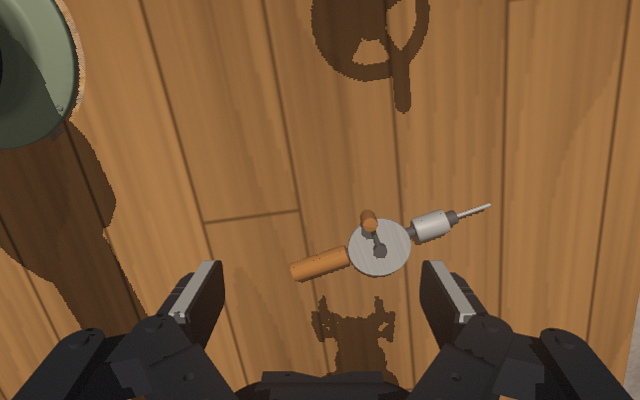

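```bash
python3 -m jog '[[0,0,0,2,1,0,100],[0,0,0,2,1,0,100],[0,0,0,2,1,0,100],[0,0,0,2,1,0,100],[0,0,0,2,1,0,100],[0,0,0,2,1,0,100],[0,0,0,0,1,0,100],[0,0,0,0,1,0,100]]'
python3 - <<'E'
from h import *
s=monitor.state();print(s['tcp_pos'],s['qpos'])
m=viewer.camera_model("wrist"); np.save("w2.npy",m,allow_pickle=True)
cv2.imwrite("pics/w2.png",viewer.grab_frame("wrist"))
E
```

```text
time: 2.87
tcp_pos: [0.5478, -0.0788, 0.3632]
tool_rot: [[0.15, 0.989, -0.0], [0.989, -0.15, 0.0], [0.0, -0.0, -1.0]]
ft_force: [-0.1, -0.7, 0.8]
width: 0.0854
[ 0.5478 -0.0788  0.3632] [ 0.3674  0.3177 -0.4391  1.5922  0.1397  1.2632 -0.2456]
```

View pics/w2.png

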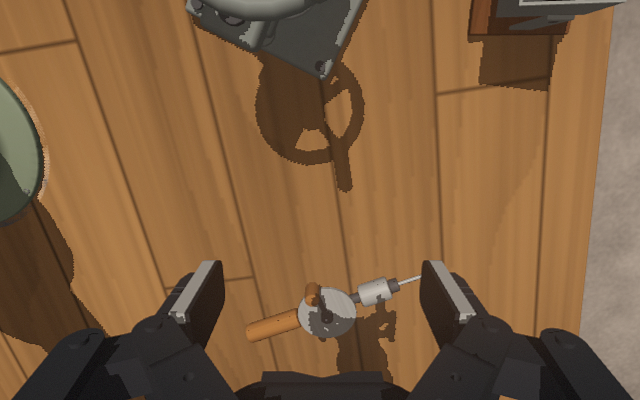

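```bash
python3 -m jog '[[0,0,0,2,0,0,100],[0,0,0,2,0,0,100],[0,0,0,2,0,0,100],[0,0,0,2,0,0,100],[0,0,0,1.5,0,0,100],[0,0,0,0,0,0,100],[0,0,0,0,0,0,100],[0,0,0,0,0,0,100]]'
python3 - <<'E'
from h import *
s=monitor.state();print(s['tcp_pos'],s['qpos'])
m=viewer.camera_model("wrist"); np.save("w3.npy",m,allow_pickle=True)
cv2.imwrite("pics/w3.png",viewer.grab_frame("wrist"))
E
```

```text
time: 3.58
tcp_pos: [0.5614, 0.013, 0.3632]
tool_rot: [[0.152, 0.988, -0.0], [0.988, -0.152, -0.001], [-0.001, -0.0, -1.0]]
ft_force: [-0.0, -0.9, 0.5]
width: 0.0851
[0.5614 0.013  0.3632] [ 0.224   0.3368 -0.4752  1.5707  0.1593  1.2731 -0.4275]
```

View pics/w3.png

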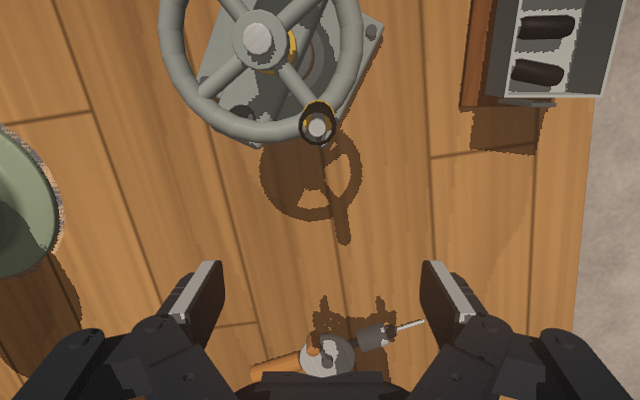

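```bash
python3 -m jog '[[0,0,0,1.5,0,0,100],[0,0,0,1.4,0,0,100],[0,0,0,0,0,0,100],[0,0,0,0,0,0,100],[0,0,0,0,0,0,100],[0,0,0,0,0,0,100],[0,0,0,0,0,0,100],[0,0,0,0,0,0,100]]'
python3 - <<'E'
from h import *
s=monitor.state();print(s['tcp_pos'],s['qpos'])
m=viewer.camera_model("wrist"); np.save("w4.npy",m,allow_pickle=True)
cv2.imwrite("pics/w4.png",viewer.grab_frame("wrist"))
E
```

```text
time: 4.3
tcp_pos: [0.5657, 0.0425, 0.3633]
tool_rot: [[0.15, 0.989, -0.0], [0.989, -0.15, -0.0], [-0.0, 0.0, -1.0]]
ft_force: [0.0, -0.5, 0.1]
width: 0.0853
[0.5657 0.0425 0.3633] [ 0.1772  0.3485 -0.4857  1.5556  0.1673  1.2791 -0.4827]
```

View pics/w4.png

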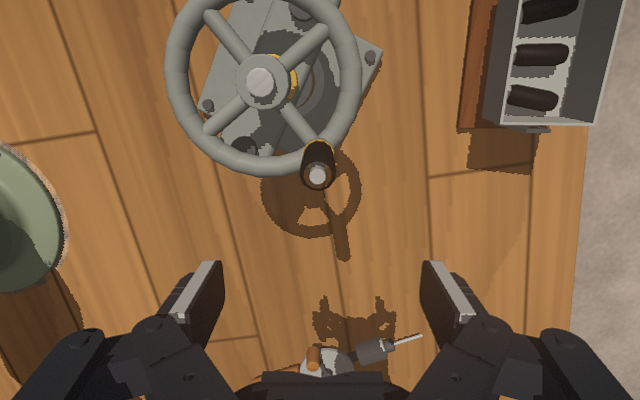

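```bash
python3 - <<'E'
from h import *
M={n:np.load(f"w{n}.npy",allow_pickle=True).item() for n in (3,4)}
def br(n,x0,y0,x1,y1,th):
    im=cv2.imread(f"pics/w{n}.png").astype(int); m=((im.min(2)>th)&(im.max(2)-im.min(2)<25)).astype(np.uint8)
    k=np.zeros_like(m);k[y0:y1,x0:x1]=m[y0:y1,x0:x1]
    _,l,st,c=cv2.connectedComponentsWithStats(k); i=1+np.argmax(st[1:,4]); print(n,st[i],c[i]); return c[i]
a=br(3,300,110,335,142,140); b=br(4,300,160,335,190,140)
p,e=tri([ray(M[3],*a),ray(M[4],*b)]);print("spindle top",p,e)
a=br(3,240,20,275,58,150); b=br(4,243,62,278,100,150)
q,e=tri([ray(M[3],*a),ray(M[4],*b)]);print("nut",q,e)
for z in (.228,.231,.234):print(z,onz(M[3],*a,z),onz(M[4],*b,z))
d=p-q;print(np.hypot(*d[:2]),np.degrees(np.arctan2(d[1],d[0])))
E
```

```text
3 [309 120  16  16 209] [316.5167 127.4641]
4 [310 169  15  15 181] [316.9724 175.9006]
spindle top [0.5662 0.0679 0.3007] [np.float64(1.4383352690729453e-05), np.float64(1.4383352690755996e-05)]
3 [244  23  27  27 495] [256.7657  34.7677]
4 [247  68  26  26 446] [259.2332  78.917 ]
nut [0.532  0.1307 0.2384] [np.float64(0.00011876868459915272), np.float64(0.0001187686845990316)]
0.228 [0.5305 0.132  0.228 ] [0.5301 0.1309 0.228 ]
0.231 [0.531  0.1316 0.231 ] [0.5306 0.1309 0.231 ]
0.234 [0.5314 0.1312 0.234 ] [0.5311 0.1308 0.234 ]
0.07153101059053284 -61.42433622698412
```

```bash
python3 -m jog '[[0,0,0,1.15,-0.15,0,100],[0,0,0,1.1,-0.15,0,100],[0,0,0,0,0,1.5,100],[0,0,0,0,0,1.5,100],[0,0,0,0,0,1.5,100],[0,0,0,0,0,1.0,100],[0,0,0,0,0,0.5,100],[0,0,0,0,0,0,100]]'
python3 - <<'E'
from h import *
s=monitor.state();print(s['tcp_pos'],s['qpos'],s['ft_force'])
m=viewer.camera_model("wrist"); np.save("w5.npy",m,allow_pickle=True)
cv2.imwrite("pics/w5.png",viewer.grab_frame("wrist"))
E
```

```text
time: 5.02
tcp_pos: [0.5658, 0.0663, 0.3025]
tool_rot: [[0.149, 0.989, -0.001], [0.989, -0.149, 0.0], [-0.0, -0.001, -1.0]]
ft_force: [-0.3, 0.5, -0.0]
width: 0.0855
[0.5658 0.0663 0.3025] [ 0.1352  0.3987 -0.4879  1.6413  0.1999  1.1528 -0.5513] [-0.2528  0.5307 -0.038 ]
```

View pics/w5.png

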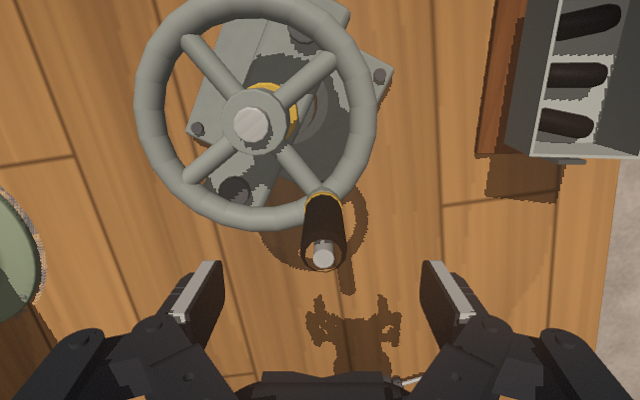

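```bash
python3 - <<'E'
from h import *
m=np.load("w5.npy",allow_pickle=True).item(); T=np.linalg.inv(m["world_from_camera"])
for P in ([.5658,.0663,.3025],[.5658,.0663,.2835],[.5662,.0679,.3007],[.566,.063,.2985],[.566,.065,.2985]):
    c=T@np.array(P+[1]); print(P, m["cx"]+m["fx"]*c[0]/-c[2], m["cy"]-m["fy"]*c[1]/-c[2])
print(onz(m,323,257,.2985),onz(m,323,256,.301))
E
```

```text
[0.5658, 0.0663, 0.3025] 322.30769147946796 263.378653664715
[0.5658, 0.0663, 0.2835] 322.3486865528772 244.80099066713393
[0.5662, 0.0679, 0.3007] 322.6447580923923 258.386613209285
[0.566, 0.063, 0.2985] 323.733312468391 265.0367806440485
[0.566, 0.065, 0.2985] 323.1249222538777 261.43399790788214
[0.5663 0.0674 0.2985] [0.5666 0.0693 0.301 ]
```

```bash
python3 -m jog '[[0,0,0,0,0,1.2,100],[0,0,0,0,0,1.2,100],[0,0,0,0,0,1.2,100],[0,0,0,0,0,1.2,100],[0,0,0,0,0,1.0,100],[0,0,0,0,0,0.2,100],[0,0,0,0,0,0,100],[0,0,0,0,0,0,100]]'
python3 -m jog '[[0,0,0,0,0,0,0],[0,0,0,0,0,0,0],[0,0,0,0,0,0,0],[0,0,0,0,0,0,0],[0,0,0,0,0,0,0],[0,0,0,0,0,0,0],[0,0,0,0,0,0,0],[0,0,0,0,0,0,0]]' 60
python3 - <<'E'
from h import *
m=viewer.camera_model("wrist"); np.save("w6.npy",m,allow_pickle=True)
cv2.imwrite("pics/w6.png",viewer.grab_frame("wrist"))
s=monitor.state();print(s['tcp_pos'],s['qpos'],s['ft_force'],s['width'])
E
```

```text
time: 5.73
tcp_pos: [0.5665, 0.0659, 0.244]
tool_rot: [[0.15, 0.989, 0.001], [0.989, -0.15, 0.0], [0.0, 0.001, -1.0]]
ft_force: [-0.4, 0.2, 0.2]
width: 0.0857
time: 6.4
tcp_pos: [0.5663, 0.0657, 0.2436]
tool_rot: [[0.15, 0.989, 0.001], [0.989, -0.15, -0.0], [-0.0, 0.001, -1.0]]
ft_force: [-0.9, -1.8, 5.8]
width: 0.0229
[0.5663 0.0656 0.2436] [ 0.1246  0.4539 -0.4753  1.7171  0.2369  1.0274 -0.5829] [-0.9779 -0.8596  5.7852] 0.022694542629251583
```

View pics/w6.png

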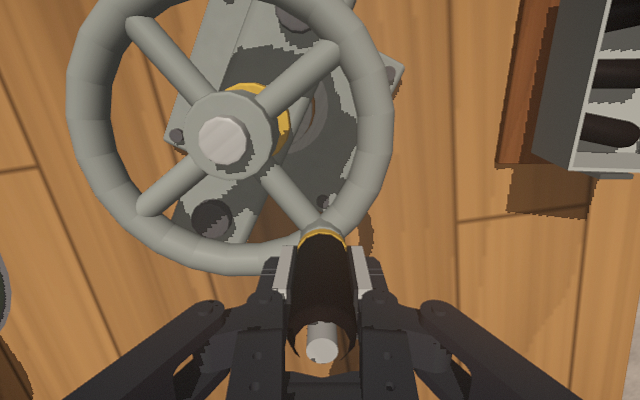

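```bash
python3 - <<'E'
from h import *
m=np.load("w6.npy",allow_pickle=True).item()
print(onz(m,222,140,.231))
print(np.array(m["world_from_camera"])[:3,3])
# tool-frame deltas for one clockwise turn, 32 rows
c=np.array([.5325,.127]); R=.07
s=monitor.state();Rt=np.array(s["tool_rot"]);p=np.array(s["tcp_pos"])
a0=np.arctan2(*(p[:2]-c)[::-1]); print(np.hypot(*(p[:2]-c)),np.degrees(a0))
th=a0-np.arange(33)*2*np.pi/32
P=np.c_[c[0]+R*np.cos(th),c[1]+R*np.sin(th),p[2]-np.arange(33)*.012/32]
D=np.diff(P,axis=0)@Rt*100
for i in range(32): print(i,np.round(D[i],2), P[i+1].round(4))
E
```

```text
[0.5296 0.128  0.231 ]
[0.5785 0.1476 0.3863]
0.07006575866821893 -61.1652355476601
0 [-0.72 -1.17  0.04] [0.5536 0.0603 0.2432]
1 [-0.48 -1.28  0.04] [0.5402 0.0574 0.2429]
2 [-0.22 -1.35  0.04] [0.5265 0.0573 0.2425]
3 [ 0.05 -1.37  0.04] [0.513  0.0598 0.2421]
4 [ 0.31 -1.34  0.04] [0.5003 0.0649 0.2417]
5 [ 0.57 -1.25  0.04] [0.4888 0.0723 0.2414]
6 [ 0.8  -1.11  0.04] [0.4789 0.0819 0.241 ]
7 [ 1.   -0.94  0.04] [0.4712 0.0932 0.2406]
8 [ 1.17 -0.72  0.04] [0.4658 0.1059 0.2402]
9 [ 1.28 -0.48  0.04] [0.4629 0.1193 0.2399]
10 [ 1.35 -0.22  0.04] [0.4628 0.133  0.2395]
11 [1.37 0.05 0.04] [0.4653 0.1465 0.2391]
12 [1.34 0.31 0.04] [0.4704 0.1592 0.2387]
13 [1.25 0.57 0.04] [0.4778 0.1707 0.2384]
14 [1.11 0.8  0.04] [0.4874 0.1806 0.238 ]
15 [0.94 1.   0.04] [0.4987 0.1883 0.2376]
16 [0.72 1.17 0.04] [0.5114 0.1937 0.2372]
17 [0.48 1.28 0.04] [0.5248 0.1966 0.2369]
18 [0.22 1.35 0.04] [0.5385 0.1967 0.2365]
19 [-0.05  1.37  0.04] [0.552  0.1942 0.2361]
20 [-0.31  1.34  0.04] [0.5647 0.1891 0.2357]
21 [-0.57  1.25  0.04] [0.5762 0.1817 0.2354]
22 [-0.8   1.11  0.04] [0.5861 0.1721 0.235 ]
23 [-1.    0.94  0.04] [0.5938 0.1608 0.2346]
24 [-1.17  0.72  0.04] [0.5992 0.1481 0.2342]
25 [-1.28  0.48  0.04] [0.6021 0.1347 0.2339]
26 [-1.35  0.22  0.04] [0.6022 0.121  0.2335]
27 [-1.37 -0.05  0.04] [0.5997 0.1075 0.2331]
28 [-1.34 -0.31  0.04] [0.5946 0.0948 0.2327]
29 [-1.25 -0.57  0.04] [0.5872 0.0833 0.2324]
30 [-1.11 -0.8   0.04] [0.5776 0.0734 0.232 ]
31 [-0.94 -1.    0.04] [0.5663 0.0657 0.2316]
```

```bash
python3 -m jog '[[0,0,0,-0.72,-1.17,0.04,0],[0,0,0,-0.48,-1.28,0.04,0],[0,0,0,-0.22,-1.35,0.04,0],[0,0,0,0.05,-1.37,0.04,0],[0,0,0,0,0,0,0],[0,0,0,0,0,0,0],[0,0,0,0,0,0,0],[0,0,0,0,0,0,0]]'
cat > lk.py <<'E'
from h import *
s=monitor.state();print(s['time'],s['tcp_pos'],s['ft_force'],s['ft_torque'],s['width'],s['joint_velocities'].max() if hasattr(s['joint_velocities'],'max') else '')
E
python3 lk.py
```

```text
time: 7.12
tcp_pos: [0.5128, 0.0591, 0.2421]
tool_rot: [[0.15, 0.989, -0.0], [0.989, -0.15, -0.001], [-0.001, -0.0, -1.0]]
ft_force: [-3.5, -5.7, 10.4]
width: 0.023
7.1167 [0.5128 0.0591 0.2421] [-3.4592 -5.6671 10.3686] [-1.1091  0.943  -0.016 ] 0.023021541159703247 0.0009780043090553132
```

```bash
python3 -m jog '[[0,0,0,0.31,-1.34,0.04,0],[0,0,0,0.57,-1.25,0.04,0],[0,0,0,0.8,-1.11,0.04,0],[0,0,0,1.0,-0.94,0.03,0],[0,0,0,1.17,-0.72,0.03,0],[0,0,0,1.28,-0.48,0.03,0],[0,0,0,1.35,-0.22,0.03,0],[0,0,0,1.37,0.05,0.03,0]]'; python3 lk.py
```

```text
time: 7.78
tcp_pos: [0.4646, 0.147, 0.2391]
tool_rot: [[0.149, 0.989, -0.0], [0.989, -0.149, -0.0], [-0.0, -0.0, -1.0]]
ft_force: [3.8, -2.8, 0.2]
width: 0.0221
7.7833 [0.4646 0.147  0.2391] [ 3.7897 -2.8461  0.2005] [-0.5348 -0.8464  0.0155] 0.0221285301489446 0.149541975989619
```

Tracking as computed with low forces; carry on round.

```bash
python3 -m jog '[[0,0,0,1.34,0.31,0.04,0],[0,0,0,1.25,0.57,0.04,0],[0,0,0,1.11,0.80,0.04,0],[0,0,0,0.94,1.0,0.04,0],[0,0,0,0.72,1.17,0.04,0],[0,0,0,0.48,1.28,0.04,0],[0,0,0,0.22,1.35,0.04,0],[0,0,0,-0.05,1.37,0.04,0]]'; python3 lk.py
```

```text
time: 8.45
tcp_pos: [0.5525, 0.1936, 0.236]
tool_rot: [[0.15, 0.989, -0.0], [0.989, -0.15, -0.001], [-0.001, 0.0, -1.0]]
ft_force: [-4.3, -11.1, 10.5]
width: 0.0227
8.45 [0.5525 0.1936 0.236 ] [ -4.3149 -11.0922  10.456 ] [-2.275   0.9603  0.072 ] 0.02265798010161669 0.22265350256764
```

```bash
python3 -m jog '[[0,0,0,-0.31,1.34,0.04,0],[0,0,0,-0.57,1.25,0.04,0],[0,0,0,-0.80,1.11,0.04,0],[0,0,0,-1.0,0.94,0.04,0],[0,0,0,0,0,0,0],[0,0,0,0,0,0,0],[0,0,0,0,0,0,0],[0,0,0,0,0,0,0]]'; python3 lk.py
```

```text
time: 9.12
tcp_pos: [0.5934, 0.1597, 0.2345]
tool_rot: [[0.15, 0.989, -0.001], [0.989, -0.15, -0.001], [-0.002, -0.001, -1.0]]
ft_force: [-7.1, -6.3, 10.6]
width: 0.0228
9.1167 [0.5934 0.1597 0.2345] [-7.0524 -6.3425 10.6103] [-1.3776  1.3634 -0.018 ] 0.022839783416032846 0.0009261741894420488
```

```bash
cat > plan.py <<'E'
import sys
from h import *
# plan.py n stepdeg(+ccw) [cx cy]
n=int(sys.argv[1]);st=float(sys.argv[2]);c=np.array([float(sys.argv[3]),float(sys.argv[4])]) ;R=.07
s=monitor.state();Rt=np.array(s["tool_rot"]);p=np.array(s["tcp_pos"])
d=p[:2]-c;a0=np.arctan2(d[1],d[0]);print("r",np.hypot(*d),"az",np.degrees(a0))
th=a0+np.radians(st)*np.arange(n+1)
P=np.c_[c[0]+R*np.cos(th),c[1]+R*np.sin(th),p[2]+np.arange(n+1)*st/360*.012]
D=np.diff(P,axis=0)@Rt*100
for i in range(n): print(i,D[i].round(2),P[i+1],np.degrees(th[i+1]).round(1))
E
python3 plan.py 16 -5.625 .532 .1262
```

```text
r 0.0699809470910634 az 28.64719573237334
0 [-0.57  0.39  0.02] [0.5964 0.1536 0.2343] 23.0
1 [-0.6   0.33  0.02] [0.5988 0.1471 0.2341] 17.4
2 [-0.63  0.27  0.02] [0.6005 0.1405 0.234 ] 11.8
3 [-0.65  0.21  0.02] [0.6016 0.1337 0.2338] 6.1
4 [-0.67  0.14  0.02] [0.602  0.1268 0.2336] 0.5
5 [-0.68  0.08  0.02] [0.6017 0.12   0.2334] -5.1
6 [-0.69  0.01  0.02] [0.6008 0.1132 0.2332] -10.7
7 [-0.68 -0.06  0.02] [0.5992 0.1065 0.233 ] -16.4
8 [-0.68 -0.13  0.02] [0.5969 0.1    0.2328] -22.0
9 [-0.66 -0.19  0.02] [0.594  0.0938 0.2326] -27.6
10 [-0.64 -0.25  0.02] [0.5906 0.0878 0.2325] -33.2
11 [-0.61 -0.32  0.02] [0.5865 0.0823 0.2323] -38.9
12 [-0.58 -0.37  0.02] [0.5819 0.0772 0.2321] -44.5
13 [-0.54 -0.43  0.02] [0.5769 0.0725 0.2319] -50.1
14 [-0.49 -0.48  0.02] [0.5714 0.0684 0.2317] -55.7
15 [-0.44 -0.53  0.02] [0.5656 0.0648 0.2315] -61.4
```

```bash
python3 -m jog '[[0,0,0,-0.57,0.39,0.02,0],[0,0,0,-0.60,0.33,0.02,0],[0,0,0,-0.63,0.27,0.02,0],[0,0,0,-0.65,0.21,0.02,0],[0,0,0,-0.67,0.14,0.02,0],[0,0,0,-0.68,0.08,0.02,0],[0,0,0,-0.69,0.01,0.02,0],[0,0,0,-0.68,-0.06,0.02,0]]'; python3 lk.py
```

```text
time: 9.78
tcp_pos: [0.5993, 0.108, 0.2331]
tool_rot: [[0.149, 0.989, -0.0], [0.989, -0.149, 0.001], [0.001, -0.0, -1.0]]
ft_force: [-5.9, 2.8, 9.6]
width: 0.0228
9.7833 [0.5993 0.108  0.2331] [-5.8757  2.759   9.6233] [0.4541 1.1541 0.0287] 0.022786013173252535 0.1328816763190923
```

```bash
python3 -m jog '[[0,0,0,-0.68,-0.13,0.02,0],[0,0,0,-0.66,-0.19,0.02,0],[0,0,0,-0.32,-0.12,0.01,0],[0,0,0,-0.32,-0.13,0.01,0],[0,0,0,0,0,0,0],[0,0,0,0,0,0,0],[0,0,0,0,0,0,0],[0,0,0,0,0,0,0]]'; python3 lk.py
```

```text
time: 10.45
tcp_pos: [0.5909, 0.089, 0.2325]
tool_rot: [[0.149, 0.989, 0.0], [0.989, -0.149, 0.0], [0.0, 0.0, -1.0]]
ft_force: [-4.0, -0.3, 9.1]
width: 0.0228
10.45 [0.5909 0.089  0.2325] [-3.965  -0.3157  9.1136] [-0.0928  0.8887  0.0058] 0.02276393655587313 0.001588157506995649
```

```bash
python3 -m jog '[[0,0,0,-0.31,-0.15,0.01,0],[0,0,0,-0.31,-0.16,0.01,0],[0,0,0,-0.30,-0.18,0.01,0],[0,0,0,0,0,0,0],[0,0,0,0,0,0,0],[0,0,0,0,0,0,0],[0,0,0,0,0,0,0],[0,0,0,0,0,0,0]]'; python3 lk.py
```

```text
time: 11.12
tcp_pos: [0.5847, 0.0807, 0.2322]
tool_rot: [[0.149, 0.989, 0.0], [0.989, -0.149, 0.0], [0.0, 0.0, -1.0]]
ft_force: [-3.9, -0.5, 9.6]
width: 0.0229
11.1167 [0.5847 0.0807 0.2322] [-3.8638 -0.5409  9.6314] [-0.0596  0.7931 -0.0376] 0.022862087199574162 0.002597200547288822
```

```bash
python3 - <<'E'
from h import *
cv2.imwrite("pics/w7.png",viewer.grab_frame("wrist"))
E
python3 plan.py 16 -11.25 .532 .1262
```

```text
r 0.06963126804060643 az -40.80399871570707
0 [-1.08 -0.84  0.04] [0.575  0.071  0.2319] -52.1
1 [-0.9  -1.04  0.04] [0.5634 0.0637 0.2315] -63.3
2 [-0.68 -1.19  0.04] [0.5506 0.0587 0.2311] -74.6
3 [-0.43 -1.3   0.04] [0.5371 0.0564 0.2307] -85.8
4 [-0.17 -1.36  0.04] [0.5234 0.0567 0.2304] -97.1
5 [ 0.1  -1.37  0.04] [0.51   0.0597 0.23  ] -108.3
6 [ 0.36 -1.32  0.04] [0.4975 0.0653 0.2296] -119.6
7 [ 0.61 -1.23  0.04] [0.4863 0.0732 0.2292] -130.8
8 [ 0.84 -1.08  0.04] [0.4768 0.0832 0.2289] -142.1
9 [ 1.04 -0.9   0.04] [0.4695 0.0948 0.2285] -153.3
10 [ 1.19 -0.68  0.04] [0.4645 0.1076 0.2281] -164.6
11 [ 1.3  -0.43  0.04] [0.4622 0.1211 0.2277] -175.8
12 [ 1.36 -0.17  0.04] [0.4625 0.1348 0.2274] -187.1
13 [1.37 0.1  0.04] [0.4655 0.1482 0.227 ] -198.3
14 [1.32 0.36 0.04] [0.4711 0.1607 0.2266] -209.6
15 [1.23 0.61 0.04] [0.479  0.1719 0.2262] -220.8
```

View pics/w7.png

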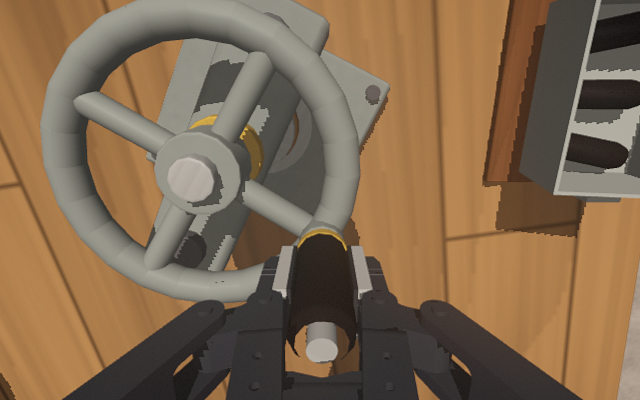

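```bash
python3 -m jog '[[0,0,0,-1.08,-0.84,0.03,0],[0,0,0,-0.90,-1.04,0.03,0],[0,0,0,-0.68,-1.19,0.03,0],[0,0,0,-0.43,-1.30,0.03,0],[0,0,0,-0.17,-1.36,0.04,0],[0,0,0,0.10,-1.37,0.04,0],[0,0,0,0.36,-1.32,0.04,0],[0,0,0,0.61,-1.23,0.04,0]]'; python3 lk.py; python3 plan.py 16 -5.625 .532 .1262
```

```text
time: 11.83
tcp_pos: [0.4858, 0.0733, 0.2292]
tool_rot: [[0.15, 0.989, 0.001], [0.989, -0.15, 0.0], [0.0, 0.001, -1.0]]
ft_force: [4.8, 3.0, 4.0]
width: 0.0228
11.8333 [0.4858 0.0733 0.2292] [4.7745 3.0407 4.0262] [ 0.828  -1.0042 -0.009 ] 0.02284585744214829 0.27956730652441136
r 0.07021172773512953 az -131.16959876500079
0 [ 0.4  -0.56  0.02] [0.481  0.0783 0.229 ] -136.8
1 [ 0.45 -0.52  0.02] [0.4765 0.0835 0.2288] -142.4
2 [ 0.5  -0.47  0.02] [0.4726 0.0892 0.2287] -148.0
3 [ 0.54 -0.42  0.02] [0.4693 0.0952 0.2285] -153.7
4 [ 0.58 -0.37  0.02] [0.4665 0.1015 0.2283] -159.3
5 [ 0.61 -0.31  0.02] [0.4644 0.108  0.2281] -164.9
6 [ 0.64 -0.25  0.02] [0.463  0.1147 0.2279] -170.5
7 [ 0.66 -0.18  0.02] [0.4622 0.1215 0.2277] -176.2
8 [ 0.68 -0.12  0.02] [0.462  0.1284 0.2275] -181.8
9 [ 0.69 -0.05  0.02] [0.4626 0.1352 0.2273] -187.4
10 [0.69 0.02 0.02] [0.4638 0.142  0.2272] -193.0
11 [0.68 0.09 0.02] [0.4657 0.1486 0.227 ] -198.7
12 [0.67 0.15 0.02] [0.4682 0.155  0.2268] -204.3
13 [0.65 0.22 0.02] [0.4713 0.1611 0.2266] -209.9
14 [0.63 0.28 0.02] [0.475  0.1669 0.2264] -215.5
15 [0.6  0.34 0.02] [0.4793 0.1723 0.2262] -221.2
```

```bash
python3 -m jog '[[0,0,0,0.40,-0.56,0.02,0],[0,0,0,0.45,-0.52,0.02,0],[0,0,0,0.50,-0.47,0.02,0],[0,0,0,0.54,-0.42,0.02,0],[0,0,0,0.58,-0.37,0.02,0],[0,0,0,0.61,-0.31,0.02,0],[0,0,0,0.64,-0.25,0.02,0],[0,0,0,0.66,-0.18,0.02,0]]'; python3 lk.py
```

```text
time: 12.5
tcp_pos: [0.4618, 0.1218, 0.2277]
tool_rot: [[0.149, 0.989, -0.0], [0.989, -0.149, -0.0], [-0.0, -0.0, -1.0]]
ft_force: [-3.6, -2.0, 12.9]
width: 0.0229
12.5 [0.4618 0.1218 0.2277] [-3.5635 -2.0318 12.9336] [-0.1925  0.7714  0.0298] 0.022853236768891793 0.028681892513522846
```

```bash
python3 -m jog '[[0,0,0,0.68,-0.12,0.02,0],[0,0,0,0.69,-0.05,0.02,0],[0,0,0,0.69,0.02,0.02,0],[0,0,0,0.68,0.09,0.02,0],[0,0,0,0,0,0,0],[0,0,0,0,0,0,0],[0,0,0,0,0,0,0],[0,0,0,0,0,0,0]]'; python3 lk.py;  python3 plan.py 12 -2.8 .532 .1262
```

```text
time: 13.17
tcp_pos: [0.4656, 0.1496, 0.2269]
tool_rot: [[0.148, 0.989, 0.0], [0.989, -0.148, 0.001], [0.001, 0.0, -1.0]]
ft_force: [-3.4, 3.9, 10.8]
width: 0.0224
13.1667 [0.4656 0.1496 0.2269] [-3.3678  3.9363 10.7691] [0.8307 0.6994 0.0226] 0.02239354701788902 0.0032661297145551308
r 0.07039124952554268 az 160.54324762247248
0 [0.33 0.07 0.01] [0.4672 0.1527 0.2268] 157.7
1 [0.33 0.09 0.01] [0.4686 0.1558 0.2267] 154.9
2 [0.33 0.11 0.01] [0.4701 0.1589 0.2266] 152.1
3 [0.32 0.12 0.01] [0.4718 0.1619 0.2265] 149.3
4 [0.31 0.14 0.01] [0.4736 0.1648 0.2264] 146.5
5 [0.31 0.15 0.01] [0.4756 0.1676 0.2263] 143.7
6 [0.3  0.17 0.01] [0.4776 0.1703 0.2262] 140.9
7 [0.29 0.18 0.01] [0.4799 0.1729 0.2262] 138.1
8 [0.28 0.19 0.01] [0.4822 0.1754 0.2261] 135.3
9 [0.27 0.21 0.01] [0.4847 0.1778 0.226 ] 132.5
10 [0.26 0.22 0.01] [0.4872 0.18   0.2259] 129.7
11 [0.25 0.23 0.01] [0.4899 0.1821 0.2258] 126.9
```

```bash
python3 -m jog '[[0,0,0,0.33,0.07,0.01,0],[0,0,0,0.33,0.09,0.01,0],[0,0,0,0.33,0.11,0.01,0],[0,0,0,0.32,0.12,0.01,0],[0,0,0,0.16,0.07,0.01,0],[0,0,0,0,0,0,0],[0,0,0,0,0,0,0],[0,0,0,0,0,0,0]]'; python3 lk.py
```

```text
time: 13.83
tcp_pos: [0.4724, 0.1637, 0.2265]
tool_rot: [[0.148, 0.989, 0.0], [0.989, -0.148, 0.001], [0.001, 0.0, -1.0]]
ft_force: [-2.8, 5.9, 10.7]
width: 0.0228
13.8333 [0.4724 0.1637 0.2265] [-2.7818  5.9379 10.6621] [ 0.9829  0.6729 -0.0116] 0.022779782500292195 0.0005689920787436965
```

```bash
python3 -m jog '[[0,0,0,0.16,0.07,0,0],[0,0,0,0.16,0.07,0,0],[0,0,0,0.16,0.08,0,0],[0,0,0,0.16,0.08,0,0],[0,0,0,0,0,0,0],[0,0,0,0,0,0,0],[0,0,0,0,0,0,0],[0,0,0,0,0,0,0]]'; python3 lk.py
```

```text
time: 14.5
tcp_pos: [0.4742, 0.1663, 0.2262]
tool_rot: [[0.15, 0.989, -0.004], [0.989, -0.15, -0.005], [-0.005, -0.004, -1.0]]
ft_force: [-22.8, -16.3, 32.9]
width: 0.0227
14.5 [0.4742 0.1663 0.2262] [-22.8334 -16.3321  32.8562] [-3.2577  4.671   0.0371] 0.0227487256672753 0.0015803951356348999
```

```bash
python3 - <<'E'
from h import *
cv2.imwrite("pics/s8.png",viewer.grab_frame("side"))
E
python3 -m jog '[[0,0,0,-0.2,-0.1,-0.02,0],[0,0,0,-0.2,-0.1,0,0],[0,0,0,0,0,0,0],[0,0,0,0,0,0,0],[0,0,0,0,0,0,0],[0,0,0,0,0,0,0],[0,0,0,0,0,0,0],[0,0,0,0,0,0,0]]'; python3 lk.py
```

```text
time: 15.22
tcp_pos: [0.4735, 0.1653, 0.2264]
tool_rot: [[0.149, 0.989, -0.0], [0.989, -0.149, 0.0], [0.0, -0.0, -1.0]]
ft_force: [-4.3, 1.4, 9.2]
width: 0.0229
15.2167 [0.4735 0.1653 0.2264] [-4.2644  1.3824  9.1953] [0.3864 0.8657 0.0156] 0.022935208483236966 0.001911060760982576
```

View pics/s8.png

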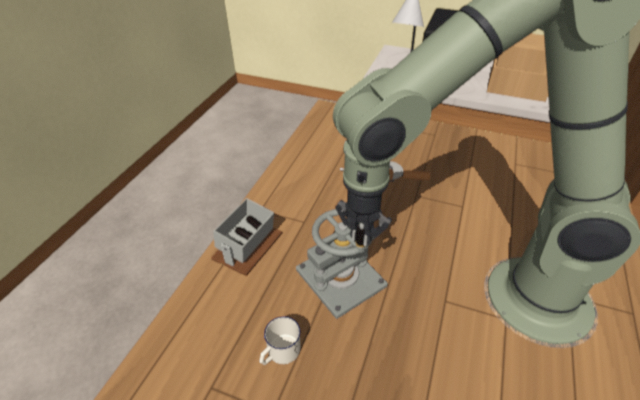

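```bash
python3 plan.py 32 11.25 .532 .1265
```

```text
r 0.07024068380762119 az 146.466011939624
0 [-1.29 -0.45 -0.04] [0.4672 0.153  0.2268] 157.7
1 [-1.36 -0.19 -0.04] [0.4633 0.1399 0.2272] 169.0
2 [-1.37  0.08 -0.04] [0.462  0.1262 0.2276] 180.2
3 [-1.33  0.34 -0.04] [0.4634 0.1126 0.2279] 191.5
4 [-1.24  0.59 -0.04] [0.4674 0.0995 0.2283] 202.7
5 [-1.1   0.82 -0.04] [0.4739 0.0874 0.2287] 214.0
6 [-0.92  1.02 -0.04] [0.4827 0.0768 0.2291] 225.2
7 [-0.7   1.18 -0.04] [0.4933 0.0682 0.2294] 236.5
8 [-0.45  1.29 -0.04] [0.5055 0.0617 0.2298] 247.7
9 [-0.19  1.36 -0.04] [0.5186 0.0578 0.2302] 259.0
10 [ 0.08  1.37 -0.04] [0.5323 0.0565 0.2306] 270.2
11 [ 0.34  1.33 -0.04] [0.5459 0.0579 0.2309] 281.5
12 [ 0.59  1.24 -0.04] [0.559  0.0619 0.2313] 292.7
13 [ 0.82  1.1  -0.04] [0.5711 0.0684 0.2317] 304.0
14 [ 1.02  0.92 -0.04] [0.5817 0.0772 0.2321] 315.2
15 [ 1.18  0.7  -0.04] [0.5903 0.0878 0.2324] 326.5
16 [ 1.29  0.45 -0.04] [0.5968 0.1    0.2328] 337.7
17 [ 1.36  0.19 -0.04] [0.6007 0.1131 0.2332] 349.0
18 [ 1.37 -0.08 -0.04] [0.602  0.1268 0.2336] 360.2
19 [ 1.33 -0.34 -0.04] [0.6006 0.1404 0.2339] 371.5
20 [ 1.24 -0.59 -0.04] [0.5966 0.1535 0.2343] 382.7
21 [ 1.1  -0.82 -0.04] [0.5901 0.1656 0.2347] 394.0
22 [ 0.92 -1.02 -0.04] [0.5813 0.1762 0.2351] 405.2
23 [ 0.7  -1.18 -0.04] [0.5707 0.1848 0.2354] 416.5
24 [ 0.45 -1.29 -0.04] [0.5585 0.1913 0.2358] 427.7
25 [ 0.19 -1.36 -0.04] [0.5454 0.1952 0.2362] 439.0
26 [-0.08 -1.37 -0.04] [0.5317 0.1965 0.2366] 450.2
27 [-0.34 -1.33 -0.04] [0.5181 0.1951 0.2369] 461.5
28 [-0.59 -1.24 -0.04] [0.505  0.1911 0.2373] 472.7
29 [-0.82 -1.1  -0.04] [0.4929 0.1846 0.2377] 484.0
30 [-1.02 -0.92 -0.04] [0.4823 0.1758 0.2381] 495.2
31 [-1.18 -0.7  -0.04] [0.4737 0.1652 0.2384] 506.5
```

```bash
python3 -m jog '[[0,0,0,-1.29,-0.45,-0.04,0],[0,0,0,-1.36,-0.19,-0.04,0],[0,0,0,-1.37,0.08,-0.04,0],[0,0,0,-1.33,0.34,-0.04,0],[0,0,0,-1.24,0.59,-0.04,0],[0,0,0,-1.10,0.82,-0.04,0],[0,0,0,-0.92,1.02,-0.03,0],[0,0,0,-0.70,1.18,-0.04,0]]'; python3 lk.py
```

```text
time: 15.88
tcp_pos: [0.4938, 0.0674, 0.2295]
tool_rot: [[0.149, 0.989, 0.0], [0.989, -0.149, 0.001], [0.001, 0.0, -1.0]]
ft_force: [2.6, 8.5, 2.0]
width: 0.0228
15.8833 [0.4938 0.0674 0.2295] [2.5676 8.4823 2.0164] [ 1.9976 -0.5823  0.0354] 0.022763981966273935 0.2420706006758864
```

```bash
python3 -m jog '[[0,0,0,-0.45,1.29,-0.04,0],[0,0,0,-0.19,1.36,-0.04,0],[0,0,0,0.08,1.37,-0.04,0],[0,0,0,0.34,1.33,-0.04,0],[0,0,0,0.59,1.24,-0.04,0],[0,0,0,0.82,1.10,-0.04,0],[0,0,0,1.02,0.92,-0.03,0],[0,0,0,1.18,0.70,-0.04,0]]'; python3 lk.py
```

```text
time: 16.55
tcp_pos: [0.5906, 0.0881, 0.2324]
tool_rot: [[0.149, 0.989, -0.002], [0.989, -0.149, 0.001], [0.0, -0.002, -1.0]]
ft_force: [-12.9, 4.9, 12.4]
width: 0.0227
16.55 [0.5906 0.0881 0.2324] [-12.9451   4.8953  12.3532] [1.1009 2.8444 0.0378] 0.02270002611879743 0.18212757790600267
```

```bash
python3 -m jog '[[0,0,0,1.29,0.45,-0.04,0],[0,0,0,1.36,0.19,-0.04,0],[0,0,0,1.37,-0.08,-0.04,0],[0,0,0,1.33,-0.34,-0.04,0],[0,0,0,1.24,-0.59,-0.04,0],[0,0,0,1.10,-0.82,-0.04,0],[0,0,0,0.92,-1.02,-0.03,0],[0,0,0,0.70,-1.18,-0.04,0]]'; python3 lk.py
```

```text
time: 17.22
tcp_pos: [0.5712, 0.1843, 0.2355]
tool_rot: [[0.15, 0.989, 0.0], [0.989, -0.15, -0.001], [-0.001, 0.0, -1.0]]
ft_force: [-0.8, -5.5, 6.6]
width: 0.023
17.2167 [0.5712 0.1843 0.2355] [-0.7521 -5.5001  6.5911] [-1.1566  0.1054 -0.0808] 0.02296998356377833 0.2530855727730213
```

```bash
python3 -m jog '[[0,0,0,0.45,-1.29,-0.04,0],[0,0,0,0.19,-1.36,-0.04,0],[0,0,0,-0.08,-1.37,-0.04,0],[0,0,0,-0.34,-1.33,-0.04,0],[0,0,0,-0.59,-1.24,-0.04,0],[0,0,0,-0.82,-1.10,-0.04,0],[0,0,0,-1.02,-0.92,-0.03,0],[0,0,0,-1.18,-0.70,-0.04,0]]'; python3 lk.py; python3 plan.py 2 11.25 .532 .1265
```

```text
time: 17.88
tcp_pos: [0.4732, 0.1652, 0.2385]
tool_rot: [[0.148, 0.989, -0.0], [0.989, -0.148, 0.001], [0.001, -0.0, -1.0]]
ft_force: [2.6, 1.5, 0.2]
width: 0.0225
17.8833 [0.4732 0.1652 0.2385] [2.5682 1.5458 0.1538] [ 0.1963 -0.8484 -0.0458] 0.02250230620863687 0.3219644761998119
r 0.07034468685584633 az 146.63409680617534
0 [-1.3  -0.45 -0.04] [0.4672 0.1529 0.2389] 157.9
1 [-1.36 -0.19 -0.04] [0.4633 0.1397 0.2393] 169.1
```

Exactly one turn, back at the same spot; second turn.

```bash
python3 -m jog '[[0,0,0,-1.29,-0.45,-0.04,0],[0,0,0,-1.36,-0.19,-0.04,0],[0,0,0,-1.37,0.08,-0.04,0],[0,0,0,-1.33,0.34,-0.04,0],[0,0,0,-1.24,0.59,-0.04,0],[0,0,0,-1.10,0.82,-0.04,0],[0,0,0,-0.92,1.02,-0.03,0],[0,0,0,-0.70,1.18,-0.04,0]]'; python3 lk.py
```

```text
time: 18.55
tcp_pos: [0.494, 0.0671, 0.2416]
tool_rot: [[0.149, 0.989, 0.0], [0.989, -0.149, 0.001], [0.001, 0.0, -1.0]]
ft_force: [6.0, 13.2, -5.7]
width: 0.0225
18.55 [0.494  0.0671 0.2416] [ 5.962  13.1706 -5.7484] [ 2.7695 -1.2225  0.0177] 0.02246414309617543 0.2348016295762964
```

```bash
python3 -m jog '[[0,0,0,-0.45,1.29,-0.04,0],[0,0,0,-0.19,1.36,-0.04,0],[0,0,0,0.08,1.37,-0.04,0],[0,0,0,0.34,1.33,-0.04,0],[0,0,0,0.59,1.24,-0.04,0],[0,0,0,0.82,1.10,-0.04,0],[0,0,0,1.02,0.92,-0.03,0],[0,0,0,1.18,0.70,-0.04,0]]'; python3 lk.py
```

```text
time: 19.22
tcp_pos: [0.5902, 0.0876, 0.2445]
tool_rot: [[0.149, 0.989, -0.003], [0.989, -0.149, 0.0], [-0.0, -0.003, -1.0]]
ft_force: [-13.5, 4.8, 8.2]
width: 0.0229
19.2167 [0.5902 0.0876 0.2445] [-13.5369   4.8192   8.1634] [1.2023 2.8124 0.0049] 0.022925196207769966 0.18567057783412094
```

```bash
python3 -m jog '[[0,0,0,1.29,0.45,-0.04,0],[0,0,0,1.36,0.19,-0.04,0],[0,0,0,1.37,-0.08,-0.04,0],[0,0,0,1.33,-0.34,-0.04,0],[0,0,0,1.24,-0.59,-0.04,0],[0,0,0,1.10,-0.82,-0.04,0],[0,0,0,0.92,-1.02,-0.03,0],[0,0,0,0.70,-1.18,-0.04,0]]'; python3 lk.py; python3 plan.py 10 11.25 .532 .1265
```

```text
time: 19.88
tcp_pos: [0.5703, 0.1848, 0.2476]
tool_rot: [[0.149, 0.989, -0.0], [0.989, -0.149, 0.0], [0.0, -0.0, -1.0]]
ft_force: [1.4, -1.7, -2.3]
width: 0.0227
19.8833 [0.5703 0.1848 0.2476] [ 1.3975 -1.6832 -2.31  ] [-0.6047 -0.2671  0.0036] 0.022696585298236184 0.26317156464391883
r 0.0697836543007153 az 56.69363998019965
0 [ 0.45 -1.3  -0.04] [0.5583 0.1914 0.248 ] 67.9
1 [ 0.19 -1.36 -0.04] [0.5451 0.1953 0.2483] 79.2
2 [-0.08 -1.37 -0.04] [0.5315 0.1965 0.2487] 90.4
3 [-0.35 -1.33 -0.04] [0.5178 0.195  0.2491] 101.7
4 [-0.6  -1.23 -0.04] [0.5047 0.191  0.2495] 112.9
5 [-0.83 -1.09 -0.04] [0.4927 0.1844 0.2498] 124.2
6 [-1.03 -0.91 -0.04] [0.4821 0.1756 0.2502] 135.4
7 [-1.18 -0.69 -0.04] [0.4735 0.1649 0.2506] 146.7
8 [-1.3  -0.45 -0.04] [0.4671 0.1528 0.251 ] 157.9
9 [-1.36 -0.19 -0.04] [0.4632 0.1396 0.2513] 169.2
```

```bash
python3 -m jog '[[0,0,0,0.45,-1.29,-0.04,0],[0,0,0,0.19,-1.36,-0.04,0],[0,0,0,-0.08,-1.37,-0.04,0],[0,0,0,-0.34,-1.33,-0.04,0],[0,0,0,-0.59,-1.24,-0.04,0],[0,0,0,-0.82,-1.10,-0.04,0],[0,0,0,-1.02,-0.92,-0.03,0],[0,0,0,-1.08,-0.64,-0.03,0]]'
python3 -m jog '[[0,0,0,0,0,0,0],[0,0,0,0,0,0,0],[0,0,0,0,0,0,0],[0,0,0,0,0,0,0],[0,0,0,0,0,0,0],[0,0,0,0,0,0,0],[0,0,0,0,0,0,0],[0,0,0,0,0,0,0]]'
python3 lk.py; python3 plan.py 1 1 .532 .1265
python3 - <<'E'
from h import *
cv2.imwrite("pics/w9.png",viewer.grab_frame("wrist"))
cv2.imwrite("pics/s9.png",viewer.grab_frame("side"))
E
```

```text
time: 20.55
tcp_pos: [0.4729, 0.1649, 0.2506]
tool_rot: [[0.149, 0.989, 0.0], [0.989, -0.149, -0.001], [-0.001, 0.0, -1.0]]
ft_force: [8.8, -3.6, -8.2]
width: 0.0227
time: 21.22
tcp_pos: [0.474, 0.166, 0.2506]
tool_rot: [[0.149, 0.989, -0.001], [0.989, -0.149, 0.0], [0.0, -0.001, -1.0]]
ft_force: [-5.6, 1.9, -6.4]
width: 0.0225
21.2167 [0.474  0.166  0.2506] [-5.5774  1.8958 -6.4168] [0.5165 1.0482 0.0619] 0.022508209780995873 0.0013844891490445903
r 0.0701747254110934 az 145.76297563639343
0 [-0.11 -0.05 -0.  ] [0.4735 0.1649 0.2506] 146.8
```

View pics/w9.png

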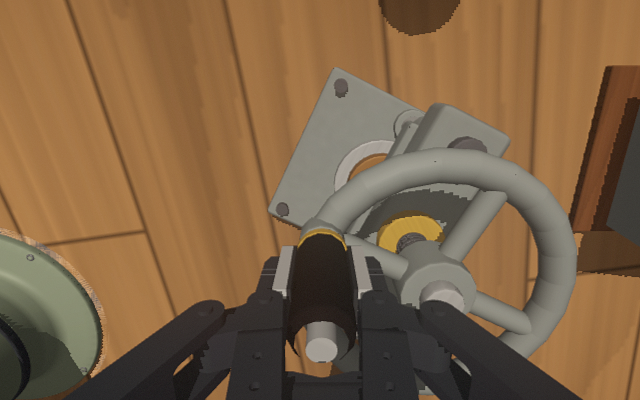

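View pics/s9.png

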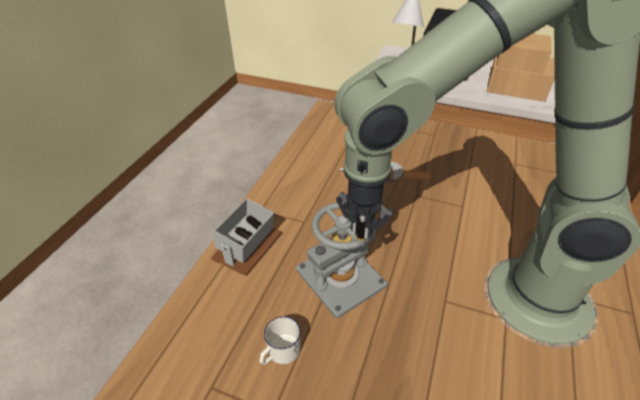

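```bash
python3 -c "
from rig import env
print(env.finish_job())"; python3 lk.py
```

```text
the job is handed in; nothing more can be done
None
the job is handed in; nothing more can be done
```

I wound the wheel clockwise by its handle until it hit the stop, backed it off two full turns, and handed the job in at about 21 s still gripping the handle. `finish_job` gives no verdict, so the results below come from my own checks.

- **Winding down:** It took about 1.43 turns. The wheel stopped dead with the handle at about 145° round the screw axis, on the press's −x side as described. Resistance at the handle was about 26 N, against the roughly 2 N it takes to turn the wheel.
- **Backing off:** The tool ended at (0.474, 0.166) m, against (0.4742, 0.1663) m at the stop, so the angle is within about 1° of two turns. It finished 24.4 mm higher, against 24 mm expected.
- **Final hold:** The last wrist picture shows the sleeve squarely between the pads. The opening is 22.5 mm, the grip is set to 60 N, the arm is at rest and the outside force is under 10 N. I didn't measure the force of the fingers on the handle directly.
- **Bystanders:** The mug and the parts bin look unmoved in the last side picture. The arm hides most of the drill there, but no move came near it.

**Disagreements:**
- **Starting height:** The fixed cameras put the hub at 0.224 m (about 0.9 turn open), and the wrist camera put it at 0.231 m (about 1.4 turns). I first expected the stop half a turn too early. The wheel kept turning freely there, which showed the wrist camera was right.
- **Screw axis:** The cameras differed by up to 6 mm in y. I corrected this during the first turn from the side forces, which stayed below about 15 N apart from the push against the stop.

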